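Latch a pipe-ring leak tester shut and start its pump

ROBOT

A 6-joint arm with a two-finger parallel gripper is mounted at the origin on a cart in front of the work surface, level with it; the furniture and walls round the work are solid. World frame = base frame: x ahead of the robot, y to its left, z up, the work surface at z = 0. Lengths are in mm, angles in rad, forces in N, time in s.
With the tool pointing down it reaches from about 350 to 925 mm from the base axis. Payload 6.4 kg.
Tool frame: the origin (TCP) lies on the centre line of the jaws, within the pads' length; the fingertips stand 11 mm ahead of it and the grasp point (between the pads) lies 8 mm behind it; z points along the fingers, y is the direction in which the jaws open and shut (so a half turn about z gives the same grasp; the last joint's range is limited). The gripper opens to 94 mm and grips with 3 to 60 N. Pads are 16 mm wide; open, the fingers measure 119 mm over their backs; the gripper's body (75 mm by 177 mm) begins 78 mm behind the grasp point.
Start: joints at [1.161, 0.245, 1.558, -0, 1.339, -0.174], TCP at [151.85, 632.025, 216.455] pointing down, gripper open.
Joint ranges: [-3.13, 3.13], [-1.02, 2.26], [0.13, 2.54], [-0.95, 4.09], [0.21, 2.88], [-2.74, 2.74]. Speed limits (rad/s): [2.57, 2.57, 3.14, 3.14, 3.14, 3.14].

INTERFACE

Orientations are given as a rotation vector (axis times angle).
In Python, from bench import robot, viewer, sign_off, models gives the robot as it stands.
- The arm moves only by the shell command python3 -m handwheel 'ROWS' [OPENING] [FORCE]. ROWS is JSON, a list that holds one entry, the list of rows, each a list of 6 numbers: the shift along the tool's x, y, z in mm, then the turn, a rotation vector about the tool's x, y, z in rad. A call has 1 to 12 rows; each row shifts and turns the commanded pose from where the row before left it, along the tool's axes as they then stand; what a row does not reach is not made up. A row lasts 1/12 s, in which the tool goes at most 41.7 mm and 7.16 degrees, less where a joint would pass 70% of its speed; a pose out of reach is approached as far as the arm can. A call with a gripper value outside its range is refused whole. OPENING is the finger opening in mm, from 0 to 94, set as the call begins (- or left out, the last holds). The fingers move at their own pace and stop on an object; FORCE is the grip in N (left out, the last holds). Time passes only in rows, so rows that do not move let the fingers close. It gives the time, the measured TCP pose, the force and the opening at its end, in the units of the state.
- robot.read_state(): the state, without advancing time (a new reading comes with each control period).
- viewer.get_image(name): name is "scene" or "side" or "wrist"; returns a dict with "image" (384x512x3 uint8, red, green, blue), "depth" (384x512 float32, mm along the optical axis (not along the pixel's ray), 0 where there is no reading), "mtx" (3x3 intrinsics, pixels), "dist_coeffs" ([k1, k2, p1, p2, k3] as OpenCV has them; the pictures are not rectified), "rvec" (rotation vector, rad) and "tvec" (3), from world to camera coordinates, as OpenCV has them. Camera axes: x right, y down, z forward; pixel columns grow to the right and rows downward; lengths in mm; the calibration is good to about 2 mm. A picture is of the moment at which its call begins.
- sign_off(): hands the job in, once; it reports no verdict.
Trained networks look in a picture, given as the dict that the camera call returned (one of the last four; its "shot" number tells which), for a name from the list of things; names that differ only in an ending like _2 or _b are one class to them, and where a whole thing is asked for, a point or a joint stands for the part that bears it (a point fixed in the world has none). Each returns a list of dicts, best first, with "p" (0 to 1); they miss things now and then, are a little off and sometimes report something else, mostly with a low value. They report only what shows in the picture. A call takes as long as a camera call.
- models.look_for(picture, thing): "position" ([x, y, z] in mm, in the coordinates of the camera as it stood for that picture, good to about 4 mm: the middle of the surface that is visible of it).
- models.pinpoint(picture, thing): "position" ([x, y, z] in mm, in the coordinates of the camera as it stood for that picture, good to about 4 mm: a listed point, or the origin of a listed thing).
The state is a dict: "clock": time; "joints": joint angles; "qd": joint speeds; "tau": joint torques, N m; "tcp_pos": TCP position; "tool_rot": TCP orientation; "force": force on the tool from outside, world axes, zero at the start; "torque": the same for the moment, N m; "finger_gap": finger opening in mm.
Only numpy, scipy, OpenCV 4.12 (cv2) and the standard library are available. Lean on these libraries where they do the work, as an engineer would, in place of code of your own. Each camera call takes 0.05 s, during which the arm holds its last target.

TASK

The leak tester's sliding carriage stands open: slide it up against the pipe ring, swing the latch lever fully forward (towards the carriage), hook the wire loop down over the keeper hook on the carriage, then push the lever back past centre until it lies flat and clamps the ring. Only then turn the pump starter's key clockwise all the way to start and let go, so that it springs back to run. Leave the bottle, tape, jar and power brick standing where they are.

Things in the scene. Friction and masses are not known exactly. Their poses are not given: they have to be found in the camera images.
- fixture: Leak tester, fixed: base plate 110 x 225 x 12 mm. Origin under its middle, on the bench; +y runs from the fixed head (grey block 80 mm wide, top 72 mm high) to the sliding carriage (grey block 80 mm wide, 58 mm long, top 85 mm high), z up. A black pipe ring sits between the two. Carriage, lever and loop are centred on x = 0 and move in the y-z plane.
- lever_pivot (a point): Pivot of the latch lever, 100 mm above the bench, at y = -50 mm in the fixture's frame; lever and loop turn about axes along the fixture's x. Frame parallel to the fixture's.
- lever (a joint): Lever angle, rad. 0: fully forward, handle 80 deg above the fixture's +y; grows as it swings up and over to -y; 1.80: on its back stop, handle flat along -y (3 deg below level). Stays where left; starts 0.1 to 0.85; must be near 0 for the loop to reach. Loop's pin: on the lever 28 mm from its pivot, 15 deg further back than the handle. Clamping takes some 5 N at the grip; past centre at about 1.5.
- lever_tip (a point): Middle of the lever's black grip, 83 mm from the pivot. Grip 40 mm wide (fixture x), 38 mm long, 11 mm thick, ends 102 mm from the pivot; the steel bar below it is 22 mm wide, 8 mm thick. In the lever's frame, which at joint 0 is parallel to the fixture's.
- loop (a joint): Angle of the wire loop against the lever, rad: loop's elevation above the fixture's +y = this value + the lever's value. Friction holds it while raised more than about 45 deg; lower, it drops by its own weight. Starts raised (0.95 to 1.12). Hooked with the lever forward it reads about -0.35, clamped about -1.7.
- loop_bar (a point): Middle of the cross bar (6 mm thick, 116 mm long along the fixture's x) at the end of the wire loop, 80 mm from the loop's pin. Side wires at x = +-30 mm; the bar's two free ends (38 to 58 mm either side, 9 mm thick rubber sleeves) are thumb pieces to push down from above. In the loop's frame (x along the bar, y from pin to bar).
- carriage (a joint): Carriage slide, m. 0: just touches the ring; positive: open, along the fixture's +y (starts 0.018 to 0.045); negative: squeezes the ring's spring seal (5 N per mm, springs back to 0 if let go), about -0.005 when clamped, limit -0.007. 1.5 N friction. Beyond about 0.008 open the loop does not reach over the keeper.
- push_face (a point): Centre of the carriage's outer end face, 50 mm above the bench, where it can be pushed along the fixture's -y: steel plate 60 mm wide, 40 mm high. Frame parallel to the fixture's.
- keeper_seat (a point): Seat of the cross bar's middle in the steel keeper hook on the carriage, 100 mm above the bench; moves with the carriage; frame parallel to the fixture's. The hook's post (34 mm wide) is on its -y side; its lip above ends 3 mm to the +y side, 106 to 112 mm high, so the bar must come down more than 6 mm beyond the seat on the +y side. Throat floor 5 mm below the seat.
- key_grip (a point): Centre of the black key bow on top of the pump starter (fixed grey box 110 x 90 x 60 mm), 95 mm above the bench. Bow 60 mm long (its x), 9 mm thick (its y), 30 mm high, upright; turns about the vertical through this point. The frame turns with the key.
- key (a joint): Key angle, rad: 0 = run (held by a spring); grows clockwise seen from above; 1.1 = stop at start, spring torque there about 0.14 N m. Springs back when let go.
- wash_bottle: White wash bottle, 66 x 66 mm body, 164 mm high without its thin bent nozzle (232 mm); origin on its underside, body centre 22 mm along its +y. Stands beside the latch, in front of or behind the fixture; leave it.
- tape_roll: Roll of tape lying flat, 92 mm across, 25 mm high, on the other side of the fixture; origin under its centre; leave it.
- sample_jar: Screw-cap jar, 50 mm across, 78 mm high, before or behind the starter; origin under its centre; leave it.
- power_brick: Black power brick 46 x 106 x 30 mm, on the other side of the starter; origin under its centre; leave it.

How it is judged:
By the outcome, as a careful person would: the job done as asked, in the order asked, and still so for the second after the job is handed in, with the robot touching nothing.
It also fails if it takes over 72 s, if anything falls off the work surface, if the arm or the gripper's body presses on something with over 40 N, if the wrist force passes 120 N, or if a joint passes its speed limit or range.

## Working session

There is one attempt and no reset: what is moved stays moved. The work goes in short steps, Python scripts to look and compute and a shell command to move; the robot and the scene stay as the last step left them, time stands still between calls to the robot, and variables do not carry over. Pictures are saved under pics/ and viewed, and the job is handed in when it is done.

```bash
ls; mkdir -p pics; cat > h.py <<'E'
import numpy as np, cv2
from bench import robot, viewer, models
from scipy.spatial.transform import Rotation as R
def w(p,pic):
    Rm=cv2.Rodrigues(np.array(pic["rvec"],float))[0]
    return Rm.T@(np.array(p,float).ravel()-np.array(pic["tvec"],float).ravel())
def save(pic,n): cv2.imwrite(f"pics/{n}.png",pic["image"][:,:,::-1])
def proj(P,pic):
    return cv2.projectPoints(np.array(P,float).reshape(-1,1,3),np.array(pic["rvec"],float),np.array(pic["tvec"],float),np.array(pic["mtx"],float),np.array(pic["dist_coeffs"],float))[0].reshape(-1,2)
def find(pic,names,f="pinpoint"):
    for n in names:
        for r in getattr(models,f)(pic,n)[:2]:
            print(f,n,round(r["p"],2),np.round(w(r["position"],pic),1))
def st():
    s=robot.read_state()
    for k in ["clock","joints","tcp_pos","tool_rot","force","finger_gap"]: print(k,np.round(s[k],3))
E
python3 - <<'E'
from h import *
st()
for n in ["scene","side","wrist"]:
    p=viewer.get_image(n); save(p,n+"0"); print(n)
    find(p,["fixture","lever_pivot","lever_tip","loop_bar","push_face","keeper_seat","key_grip","wash_bottle","tape_roll","sample_jar","power_brick"])
E
```

```text
pics
clock 0.0
joints [ 1.161  0.246  1.559  0.     1.339 -0.174]
tcp_pos [151.584 631.478 215.386]
tool_rot [-3.690e-01 -3.119e+00  3.000e-03]
force [0.34  0.716 0.526]
finger_gap 94.23
scene
pinpoint fixture 0.73 [661.1 193.5  -2. ]
pinpoint fixture 0.55 [541.8 211.    2.7]
pinpoint lever_pivot 0.75 [530.1 161.1 101. ]
pinpoint lever_pivot 0.72 [430.2 264.5   1.8]
pinpoint loop_bar 0.78 [531.1 170.4 204.7]
pinpoint loop_bar 0.21 [532.7 156.3  99. ]
pinpoint push_face 0.82 [560.9 303.7  48.7]
pinpoint keeper_seat 0.76 [546.6 253.9 103.2]
pinpoint key_grip 0.59 [ 570.4 -112.5   95.5]
pinpoint wash_bottle 0.74 [429.9 265.4   3.8]
pinpoint wash_bottle 0.32 [ 568.6 -112.9   98.5]
pinpoint tape_roll 0.58 [661.8 194.7  -2.5]
pinpoint sample_jar 0.57 [ 6.842e+02 -8.990e+01  1.000e-01]
pinpoint sample_jar 0.42 [541.  206.    1.8]
pinpoint power_brick 0.77 [ 4.603e+02 -1.392e+02 -3.000e-01]
side
pinpoint fixture 0.84 [537.8 208.    1.3]
pinpoint lever_pivot 0.89 [534.9 161.3 101.2]
pinpoint loop_bar 0.57 [688.  -85.   -1.4]
pinpoint push_face 0.86 [567.7 307.6  51.9]
pinpoint keeper_seat 0.58 [554.3 258.4  96.5]
pinpoint key_grip 0.91 [ 566.7 -110.9   97.2]
pinpoint wash_bottle 0.63 [430.6 269.7  -2.1]
pinpoint tape_roll 0.7 [6.624e+02 1.966e+02 6.000e-01]
pinpoint sample_jar 0.96 [685.7 -88.4   1.1]
pinpoint power_brick 0.91 [ 463.7 -139.     2.9]
wrist
```

View pics/scene0.png

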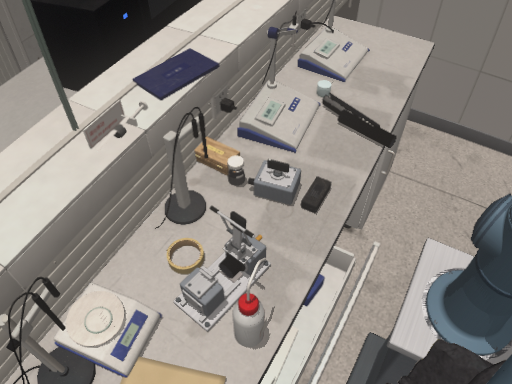

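View pics/side0.png

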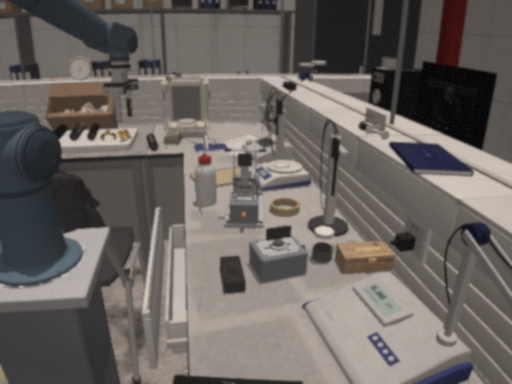

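View pics/wrist0.png

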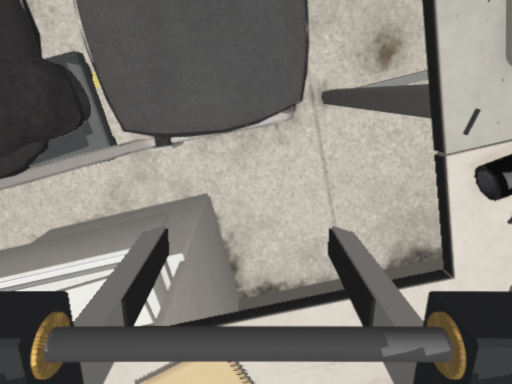

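The scene and side views show the tester upright with the loop raised around (238,218) in scene, the bottle in front at (250,320), and the starter at (277,180). The networks agree on these positions. Next: the fixture frame and the wrist camera geometry.

```bash
python3 - <<'E'
from h import *
s=robot.read_state(); p=viewer.get_image("wrist")
Rm=cv2.Rodrigues(np.array(p["rvec"],float))[0]; T=R.from_rotvec(s["tool_rot"]).as_matrix()
print("tool R\n",np.round(T,3)); c=w([0,0,0],p); print("cam in tool",np.round(T.T@(c-s["tcp_pos"]),1)); print("cam axes in tool\n",np.round(T.T@Rm.T,3)); print(p["mtx"])
for n,c in (("scene",(170,190,130,150)),("side",(180,140,100,100))):
    q=viewer.get_image(n); x,y,a,b=c
    cv2.imwrite(f"pics/{n}_crop.png",cv2.resize(q["image"][y:y+b,x:x+a,::-1],None,fx=4.5,fy=4,interpolation=cv2.INTER_CUBIC))
    find(q,["lever_tip","lever","loop","loop_bar","wash_bottle"],"look_for")
E
```

```text
tool R
 [[-0.972  0.234 -0.   ]
 [ 0.234  0.972 -0.   ]
 [ 0.    -0.    -1.   ]]
cam in tool [  82.4   -0.2 -168.4]
cam axes in tool
 [[ 0.001 -0.958 -0.285]
 [ 1.     0.001  0.001]
 [-0.    -0.285  0.958]]
[[330.92502519   0.         247.96496942]
 [  0.         330.92502519 191.8770464 ]
 [  0.           0.           1.        ]]
look_for lever_tip 0.78 [531.1 159.  183.9]
look_for lever 0.57 [526.6 153.8 187.2]
look_for loop 0.65 [535.5 166.9 208.5]
look_for loop_bar 0.81 [531.2 168.7 206.7]
look_for wash_bottle 0.9 [421.1 300.6 120.6]
look_for wash_bottle 0.25 [527.6 159.8 187.8]
look_for lever_tip 0.6 [531.2 149.4 175.4]
look_for lever_tip 0.2 [ 565.4 -118.2   97.2]
look_for lever 0.63 [532.6 148.6 170.6]
look_for loop 0.72 [535.4 163.1 197.7]
look_for loop 0.65 [530.4 150.6 167.5]
look_for loop_bar 0.59 [532.3 164.8 203.7]
look_for loop_bar 0.29 [562.2 241.2  70.9]
look_for wash_bottle 0.69 [429.4 264.4  83.2]
```

View pics/scene_crop.png

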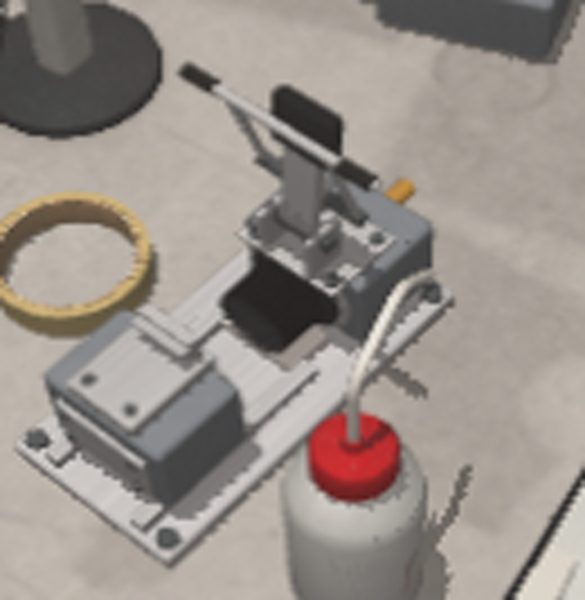

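View pics/side_crop.png

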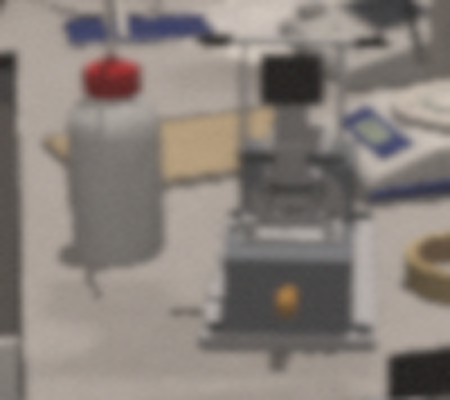

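```bash
python3 -m handwheel '[[[-37,-24,-10,0,0,0],[-37,-24,-10,0,0,0],[-37,-24,-10,0,0,0],[-37,-24,-10,0,0,0],[-37,-24,-10,0,0,0],[-37,-24,-10,0,0,0],[-37,-24,-10,0,0,0],[-37,-24,-10,0,0,0],[-37,-24,-10,0,0,0],[-37,-24,-10,0,0,0],[-37,-24,-10,0,0,0],[-37,-24,-10,0,0,0]]]'
python3 - <<'E'
from h import *
p=viewer.get_image("wrist"); save(p,"wrist1"); st()
find(p,["fixture","lever_pivot","lever_tip","loop_bar","push_face","keeper_seat","wash_bottle","tape_roll"])
find(p,["lever","loop","carriage"],"look_for")
E
```

```text
clock: 3.45
tcp_pos: [488.7, 276.7, 327.8]
tool_rot: [0.37, 3.119, 0.001]
force: [0.2, 0.8, 0.7]
finger_gap: 93.8
clock 3.5
joints [ 0.305 -0.032  1.653 -0.004  1.516 -1.024]
tcp_pos [493.625 272.18  329.606]
tool_rot [ 3.790e-01  3.113e+00 -2.000e-03]
force [ 2.841 -3.406  0.989]
finger_gap 94.074
pinpoint fixture 0.8 [549.2 207.5   1.3]
pinpoint lever_pivot 0.58 [535.8 157.5 101.6]
pinpoint lever_tip 0.77 [532.2 147.7 187.5]
pinpoint push_face 0.56 [563.4 303.6  47.9]
pinpoint keeper_seat 0.69 [551.7 255.7 103.2]
pinpoint wash_bottle 0.94 [ 4.316e+02  2.664e+02 -1.000e-01]
pinpoint tape_roll 0.66 [662.7 190.4  -4.8]
pinpoint tape_roll 0.31 [550.9 255.2 101. ]
look_for lever 0.59 [514.7 155.8 198.9]
look_for loop 0.75 [500.3 173.8 207.6]
look_for loop 0.48 [538.4 273.2  87. ]
look_for carriage 0.86 [538.2 272.8  86.2]
```

View pics/wrist1.png

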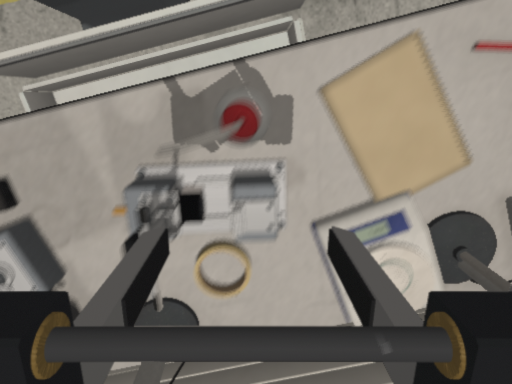

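```bash
python3 -m handwheel '[[[-20,-20,0,0,0,0],[-20,-20,0,0,0,0],[0,0,0,0,0,0],[0,0,0,0,0,0]]]' 0 20
python3 - <<'E'
from h import *
p=viewer.get_image("wrist"); save(p,"wrist2"); st()
cv2.imwrite("pics/wrist2c.png",cv2.resize(p["image"][100:300,100:400,::-1],None,fx=2.6,fy=2.6,interpolation=cv2.INTER_CUBIC))
find(p,["fixture","lever_pivot","lever_tip","loop_bar","push_face","keeper_seat","wash_bottle","tape_roll"])
find(p,["lever","loop","carriage"],"look_for")
E
```

```text
clock: 4.38
tcp_pos: [517.4, 229.8, 326.9]
tool_rot: [-0.372, -3.119, -0.0]
force: [0.8, 0.5, 0.8]
finger_gap: 70.8
clock 4.433
joints [ 0.219 -0.023  1.648  0.     1.516 -1.116]
tcp_pos [516.999 230.435 326.931]
tool_rot [-0.37  -3.119 -0.   ]
force [-0.156 -0.582 -1.058]
finger_gap 66.701
pinpoint fixture 0.69 [545.7 207.4  -0.9]
pinpoint lever_pivot 0.55 [536.9 156.8 102.3]
pinpoint lever_tip 0.75 [529.1 145.1 187.1]
pinpoint push_face 0.67 [563.3 305.7  51.3]
pinpoint keeper_seat 0.68 [548.2 256.4 100.2]
pinpoint wash_bottle 0.8 [433.4 268.7   0.7]
pinpoint wash_bottle 0.43 [ 465.5 -138.9   -0.8]
look_for lever 0.88 [522.  154.  201.2]
look_for loop 0.93 [527.1 169.7 203.4]
look_for carriage 0.69 [544.5 270.2  90.3]
```

View pics/wrist2c.png

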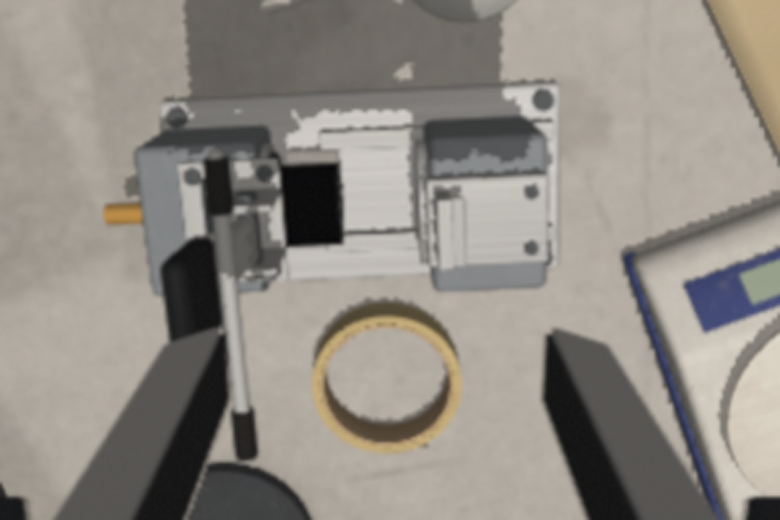

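The crop shows the plate's top edge from (163,100) to (557,82), the bar ends at (217,160) and (245,450), and the carriage at (425-548,120-290). I'll turn these pixels into positions.

```bash
cat >> h.py <<'E'
def ray(px,pic,z=None):
    u=cv2.undistortPoints(np.array(px,float).reshape(-1,1,2),np.array(pic["mtx"],float),np.array(pic["dist_coeffs"],float)).reshape(-1,2)
    out=[]
    c=w([0,0,0],pic)
    for (x,y),pp in zip(u,np.array(px).reshape(-1,2)):
        if z is None: d=np.median(pic["depth"][int(round(pp[1]))-1:int(round(pp[1]))+2,int(round(pp[0]))-1:int(round(pp[0]))+2]); out.append(w([x*d,y*d,d],pic))
        else:
            v=w([x,y,1],pic)-c; out.append(c+v*(z-c[2])/v[2])
    return np.array(out)
E
python3 - <<'E'
from h import *
p=viewer.get_image("wrist")
f=lambda L:[(x/2.6+100,y/2.6+100) for x,y in L]
a=ray(f([(163,100),(557,82)]),p,12); print("plate",a.round(1)); d=a[1]-a[0]; print(np.linalg.norm(d),np.arctan2(d[1],d[0])-np.pi/2)
print("bar ends depth",ray(f([(218,170),(229,300),(240,430)]),p).round(1)); print(ray(f([(218,170),(243,445)]),p,206).round(1))
print("carr top edge near z85",ray(f([(431,180),(548,176),(548,262),(433,268)]),p,85).round(1))
print("carr depth",ray(f([(500,200),(500,250),(450,220)]),p).round(1))
print("keeper",ray(f([(440,195),(463,195),(463,265),(440,265)]),p,112).round(1))
E
```

```text
plate [[469.4 114.4  12. ]
 [510.8 330.3  12. ]]
219.82715740563847 -0.18944418003107
bar ends depth [[483.3 179.9 207. ]
 [529.9 169.9 206.1]
 [580.1 159.7 207.6]]
[[483.5 179.6 206. ]
 [587.2 158.5 206. ]]
carr top edge near z85 [[531.9 250.   85. ]
 [543.2 305.9  85. ]
 [586.6 297.9  85. ]
 [576.3 241.2  85. ]]
carr depth [[547.  280.1  94.4]
 [571.5 275.1  94.8]
 [546.  254.4 112.4]]
keeper [[533.5 252.5 112. ]
 [535.9 262.7 112. ]
 [568.9 255.7 112. ]
 [566.4 245.2 112. ]]
```

```bash
python3 - <<'E'
from h import *
th=-0.20; O=np.array([542.,209.5,0]); F=R.from_euler('z',th).as_matrix()
q=viewer.get_image("scene"); save(q,"scene3")
d=q["depth"]; 
H=[]
ys,xs=np.mgrid[240:360,220:290]
P=ray(np.c_[xs.ravel(),ys.ravel()],q)
f=(P-O)@F
m=(f[:,0]<-60)&(f[:,2]>60)&(f[:,0]>-200)
for lo in range(60,240,20):
    k=m&(f[:,2]>lo)&(f[:,2]<=lo+20)
    if k.any(): print(lo,k.sum(),f[k].min(0).round(),f[k].max(0).round())
m=(f[:,2]>180); k=m&(f[:,0]>-200)&(f[:,0]<-30); print(np.unique((f[k]/10).round().astype(int)*10,axis=0))
E
```

```text
60 113 [-162.   29.   60.] [-109.   88.   80.]
80 134 [-160.   34.   80.] [-111.   88.   99.]
100 223 [-160.   26.  100.] [-99.  87. 120.]
120 332 [-157.   27.  120.] [-99.  83. 140.]
140 322 [-147.   34.  140.] [-108.   73.  160.]
160 28 [-132.   44.  160.] [-123.   60.  179.]
180 15 [-130.   51.  182.] [-126.   54.  198.]
200 45 [-129.  -20.  201.] [-105.   54.  220.]
220 77 [-125.   -3.  220.] [-110.   45.  232.]
[[-130   40  220]
 [-130   50  180]
 [-130   50  190]
 [-130   50  200]
 [-130   50  210]
 [-130   50  220]
 [-120    0  230]
 [-120   10  230]
 [-120   20  220]
 [-120   20  230]
 [-120   30  220]
 [-120   30  230]
 [-120   40  220]
 [-120   50  210]
 [-120   50  220]
 [-110  -20  200]
 [-110  -20  210]
 [-110  -10  200]
 [-110  -10  210]
 [-110  -10  220]
 [-110    0  220]
 [-110    0  230]
 [-110   10  230]]
```

```bash
python3 -m handwheel '[[[0,0,0,0,0,0.124],[0,0,0,0,0,0.124],[0,0,0,0,0,0.124],[0,0,0,0,0,0.124],[0,0,0,0,0,0.124],[0,0,0,0,0,0.124],[0,0,0,0,0,0.124],[0,0,0,0,0,0.124],[0,0,0,0,0,0.124],[0,0,0,0,0,0.124],[0,0,0,0,0,0.124],[0,0,0,0,0,0.124]]]'
python3 -m handwheel '[[[0,0,0,0,0,0.124],[0,0,0,0,0,0.124],[0,0,0,0,0,0.124],[0,0,0,0,0,0.124],[0,0,0,0,0,0.124],[0,0,0,0,0,0.124],[0,0,0,0,0,0.124],[0,0,0,0,0,0.124],[0,0,0,0,0,0.124],[0,0,0,0,0,0.124],[0,0,0,0,0,0.124],[0,0,0,0,0,0.124]]]'
python3 -m handwheel '[[[0,0,0,0,0,0.124],[0,0,0,0,0,0],[0,0,0,0,0,0]]]'
cat >> h.py <<'E'
th=-0.20; O=np.array([542.,209.5,0]); F=R.from_euler('z',th).as_matrix()
def fx(P): return (np.array(P)-O)@F
def go(target):  # fixture coords -> tool shift
    s=robot.read_state(); T=R.from_rotvec(s["tool_rot"]).as_matrix()
    print("tcp fixture",fx(s["tcp_pos"]).round(1),"shift tool",(T.T@(O+F@np.array(target,float)-s["tcp_pos"])).round(1))
    print("tool in fixture\n",(F.T@T).round(3),"force fix",(F.T@np.array(s["force"])).round(1),"t",s["clock"],"gap",s["finger_gap"])
E
python3 - <<'E'
from h import *
st(); go([0,135,330])
p=viewer.get_image("wrist"); save(p,"wrist3")
find(p,["fixture","lever_pivot","lever_tip","loop_bar","push_face","keeper_seat"])
find(p,["loop_bar"],"look_for")
E
```

```text
clock: 6.08
tcp_pos: [517.2, 230.2, 327.0]
tool_rot: [-2.391, -2.038, 0.0]
force: [-0.7, 0.8, -0.1]
finger_gap: 0.6
clock: 7.08
tcp_pos: [517.2, 230.2, 327.0]
tool_rot: [3.139, -0.12, -0.0]
force: [0.2, -0.3, -0.1]
finger_gap: 0.6
clock: 7.33
tcp_pos: [517.2, 230.2, 327.0]
tool_rot: [3.127, -0.3, -0.0]
force: [-0.2, -0.2, 0.2]
finger_gap: 0.3
clock 7.333
joints [ 0.218 -0.023  1.648  0.     1.516  1.98 ]
tcp_pos [517.184 230.16  326.994]
tool_rot [ 3.127 -0.3   -0.   ]
force [-0.24  -0.248  0.157]
finger_gap 0.302
tcp fixture [-28.4  15.3 327. ] shift tool [  29.5 -119.4   -3. ]
tool in fixture
 [[ 1.     0.009 -0.   ]
 [ 0.009 -1.    -0.   ]
 [-0.     0.    -1.   ]] force fix [-0.2 -0.3  0.2] t 7.3333 gap 0.3017306494964316
pinpoint fixture 0.57 [ 5.46e+02  2.04e+02 -1.00e-01]
pinpoint lever_pivot 0.73 [534.3 157.4 100.2]
pinpoint lever_tip 0.84 [529.1 146.3 183.5]
pinpoint lever_tip 0.44 [551.5 258.  100.9]
pinpoint loop_bar 0.81 [533.6 167.4 201.1]
pinpoint loop_bar 0.63 [530.4 148.5 183.8]
pinpoint push_face 0.63 [562.2 304.5  49.5]
pinpoint keeper_seat 0.75 [549.7 255.5 101.2]
look_for loop_bar 0.79 [540.  164.1 206.4]
look_for loop_bar 0.19 [554.8 269.8  96.1]
```

View pics/wrist3.png

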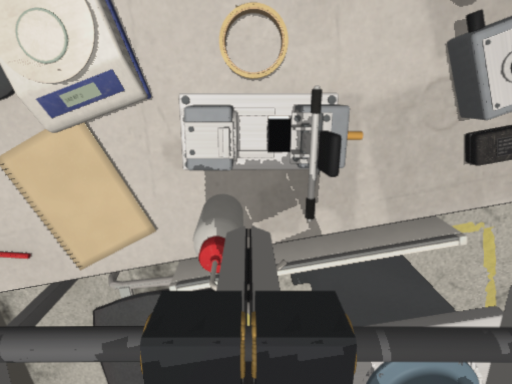

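```bash
python3 -m handwheel '[[[8,-30,0,0,0,0],[8,-30,0,0,0,0],[7,-30,0,0,0,0],[7,-30,10,0,0,0],[0,0,35,0,0,0],[0,0,35,0,0,0],[0,0,35,0,0,0],[0,0,35,0,0,0],[0,0,35,0,0,0],[0,0,35,0,0,0],[0,0,35,0,0,0],[0,0,15,0,0,0]]]'
python3 -m handwheel '[[[0,0,0,0,0,0],[0,0,0,0,0,0]]]'
python3 - <<'E'
from h import *
go([0,75,55])
E
```

```text
clock: 8.73
tcp_pos: [566.6, 340.9, 51.5]
tool_rot: [3.123, -0.304, -0.011]
force: [-0.7, -0.5, -0.3]
finger_gap: 0.7
clock: 8.9
tcp_pos: [570.0, 342.2, 57.4]
tool_rot: [3.127, -0.304, -0.0]
force: [-0.2, 0.8, 0.4]
finger_gap: 0.1
tcp fixture [  1.1 135.7  57.4] shift tool [-1.5 60.6  2.4]
tool in fixture
 [[ 1.     0.006 -0.   ]
 [ 0.006 -1.    -0.   ]
 [-0.     0.    -1.   ]] force fix [-0.4  0.7  0.4] t 8.9 gap 0.10709636677654516
```

```bash
python3 -m handwheel '[[[0,10,0,0,0,0],[0,10,0,0,0,0],[0,6,0,0,0,0],[0,6,0,0,0,0],[0,6,0,0,0,0],[0,6,0,0,0,0],[0,6,0,0,0,0]]]'
python3 -m handwheel '[[[0,3,0,0,0,0],[0,3,0,0,0,0],[0,0,0,0,0,0]]]'; python3 - <<'E'
from h import *
go([0,75,55])
E
```

```text
clock: 9.48
tcp_pos: [560.7, 292.8, 57.9]
tool_rot: [-3.126, 0.305, -0.003]
force: [1.5, 2.2, 1.8]
finger_gap: 0.5
clock: 9.73
tcp_pos: [558.4, 286.4, 56.6]
tool_rot: [3.126, -0.305, -0.002]
force: [0.5, 0.4, 0.8]
finger_gap: 0.5
tcp fixture [ 0.8 78.6 56.6] shift tool [-0.9  3.6  1.6]
tool in fixture
 [[ 1.     0.005 -0.001]
 [ 0.005 -1.    -0.001]
 [-0.001  0.001 -1.   ]] force fix [0.4 0.5 0.8] t 9.7333 gap 0.499624781113184
```

```bash
python3 -m handwheel '[[[0,2,0,0,0,0],[0,2,0,0,0,0],[0,0,0,0,0,0]]]'; python3 -m handwheel '[[[0,2,0,0,0,0],[0,1,0,0,0,0],[0,0,0,0,0,0]]]';  python3 - <<'E'
from h import *
go([0,75,55])
q=viewer.get_image("scene"); save(q,"scene4")
cv2.imwrite("pics/scene4c.png",cv2.resize(q["image"][190:340,170:300,::-1],None,fx=4.5,fy=4,interpolation=cv2.INTER_CUBIC))
E
```

```text
clock: 9.98
tcp_pos: [557.7, 282.9, 56.5]
tool_rot: [3.126, -0.304, -0.002]
force: [0.5, 1.2, -0.7]
finger_gap: 0.5
clock: 10.23
tcp_pos: [557.2, 280.1, 56.6]
tool_rot: [3.126, -0.304, -0.002]
force: [0.5, 1.6, -1.1]
finger_gap: 0.4
tcp fixture [ 0.9 72.2 56.6] shift tool [-0.8 -2.8  1.6]
tool in fixture
 [[ 1.     0.006 -0.001]
 [ 0.006 -1.    -0.001]
 [-0.001  0.001 -1.   ]] force fix [ 0.2  1.6 -1.1] t 10.2333 gap 0.430190820438428
```

View pics/scene4c.png

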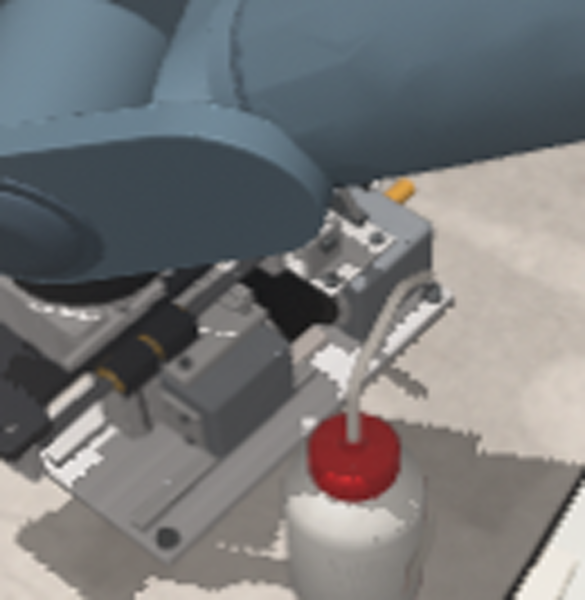

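```bash
python3 -m handwheel '[[[0,2,0,0,0,0],[0,2,0,0,0,0],[0,0,0,0,0,0]]]'; python3 -m handwheel '[[[0,2,0,0,0,0],[0,0,0,0,0,0]]]';python3 -m handwheel '[[[0,2,0,0,0,0],[0,0,0,0,0,0]]]'
```

```text
clock: 10.53
tcp_pos: [556.6, 276.0, 56.9]
tool_rot: [3.126, -0.305, -0.001]
force: [-0.7, -0.5, 0.2]
finger_gap: 0.5
clock: 10.7
tcp_pos: [556.4, 274.7, 57.0]
tool_rot: [-3.126, 0.305, -0.0]
force: [0.5, 4.4, -1.9]
finger_gap: 0.6
clock: 10.87
tcp_pos: [556.2, 273.7, 57.0]
tool_rot: [-3.124, 0.305, -0.001]
force: [1.8, 7.9, -4.0]
finger_gap: 0.4
```

```bash
python3 -m handwheel '[[[0,-10,0,0,0,0],[0,-10,-10,0,0,0],[0,0,-38,0,0,0],[0,0,-40,0,0,0],[0,0,-40,0,0,0],[0,0,-40,0,0,0],[0,0,-40,0,0,0],[0,20,-30,0,0,0],[0,35,0,0,0,0],[0,35,0,0,0,0],[0,35,0,0,0,0],[0,35,0,0,0,0]]]'
python3 -m handwheel '[[[0,15,0,0,0,0],[0,15,0,0,0,0],[0,0,0,0,0,0],[0,0,0,0,0,0]]]'
python3 - <<'E'
from h import *
go([0,-105,180])
p=viewer.get_image("wrist"); save(p,"wrist5")
q=viewer.get_image("scene"); save(q,"scene5")
cv2.imwrite("pics/scene5c.png",cv2.resize(q["image"][190:340,170:300,::-1],None,fx=4.5,fy=4,interpolation=cv2.INTER_CUBIC))
for k in (p,q): find(k,["lever_pivot","lever_tip","loop_bar","push_face","keeper_seat"])
E
```

```text
clock: 11.87
tcp_pos: [528.8, 134.0, 296.6]
tool_rot: [3.126, -0.303, 0.003]
force: [-0.2, -0.9, -0.8]
finger_gap: 0.6
clock: 12.2
tcp_pos: [523.5, 105.6, 296.1]
tool_rot: [3.126, -0.306, 0.002]
force: [0.8, 0.4, -0.3]
finger_gap: 0.6
tcp fixture [   2.6 -105.5  296.1] shift tool [ -2.7  -0.5 116.1]
tool in fixture
 [[ 1.     0.005  0.001]
 [ 0.005 -1.    -0.   ]
 [ 0.001  0.    -1.   ]] force fix [ 0.7  0.5 -0.3] t 12.2 gap 0.5664497874527108
pinpoint lever_pivot 0.75 [535.3 157.4 102. ]
pinpoint lever_tip 0.67 [531.8 147.8 181.8]
pinpoint loop_bar 0.64 [533.1 166.4 202.9]
pinpoint keeper_seat 0.88 [542.4 217.2 103.8]
pinpoint lever_pivot 0.89 [534.5 160.2 100.1]
pinpoint lever_pivot 0.19 [552.1 266.5  49.9]
pinpoint lever_tip 0.82 [530.1 155.  180.1]
pinpoint loop_bar 0.59 [530.7 172.2 206.8]
pinpoint push_face 0.71 [553.1 265.   49.6]
pinpoint keeper_seat 0.56 [540.  214.7 101.6]
```

View pics/wrist5.png

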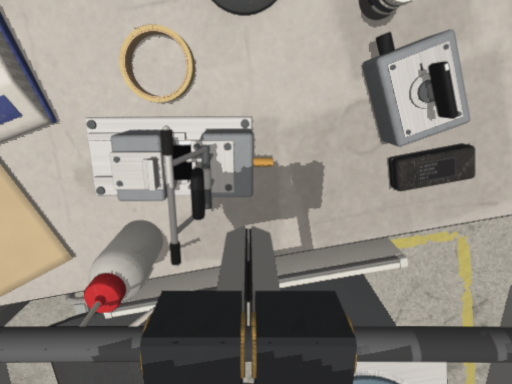

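View pics/scene5c.png

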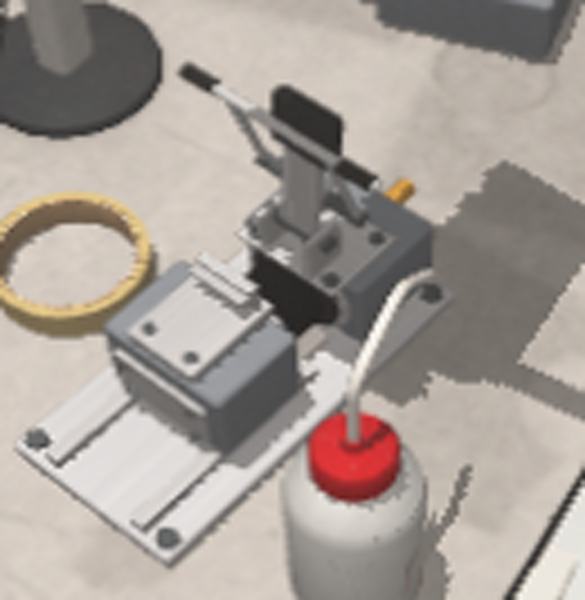

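```bash
python3 -m handwheel '[[[0,0,30,0,0,0],[0,0,30,0,0,0],[0,0,30,0,0,0],[0,0,26,0,0,0],[0,-10,0,0,0,0],[0,-10,0,0,0,0],[0,-6,0,0,0,0],[0,-6,0,0,0,0],[0,0,0,0,0,0]]]'
python3 -m handwheel '[[[0,-4,0,0,0,0],[0,-4,0,0,0,0],[0,-3,0,0,0,0],[0,0,0,0,0,0]]]'
python3 - <<'E'
from h import *
go([0,-58,180])
E
```

```text
clock: 13.55
tcp_pos: [530.9, 138.5, 181.3]
tool_rot: [-3.126, 0.302, -0.006]
force: [-0.2, 0.1, -0.6]
finger_gap: 0.4
clock: 13.88
tcp_pos: [531.8, 148.4, 179.3]
tool_rot: [-3.126, 0.304, -0.001]
force: [-1.1, 0.1, 0.1]
finger_gap: 0.5
tcp fixture [  2.1 -61.9 179.3] shift tool [-2.1 -3.9 -0.7]
tool in fixture
 [[ 1.     0.006  0.   ]
 [ 0.006 -1.     0.   ]
 [ 0.    -0.    -1.   ]] force fix [-1.1 -0.1  0.1] t 13.8833 gap 0.47241581431539936
```

```bash
python3 -m handwheel '[[[0,-2,0,0,0,0],[0,-2,0,0,0,0],[0,0,0,0,0,0]]]'
python3 -m handwheel '[[[0,-2,0,0,0,0],[0,0,0,0,0,0]]]'
python3 -m handwheel '[[[0,-2,0,0,0,0],[0,0,0,0,0,0]]]'
python3 - <<'E'
from h import *
p=viewer.get_image("side"); save(p,"side6")
cv2.imwrite("pics/side6c.png",cv2.resize(p["image"][130:250,180:300,::-1],None,fx=4.5,fy=4.5,interpolation=cv2.INTER_CUBIC))
q=viewer.get_image("scene"); save(q,"scene6")
cv2.imwrite("pics/scene6c.png",cv2.resize(q["image"][190:340,170:300,::-1],None,fx=4.5,fy=4,interpolation=cv2.INTER_CUBIC))
for k in (p,q): find(k,["lever_pivot","lever_tip","loop_bar","push_face","keeper_seat"])
E
```

```text
clock: 14.13
tcp_pos: [532.3, 152.0, 178.9]
tool_rot: [-3.127, 0.305, 0.0]
force: [-0.9, 0.1, 0.3]
finger_gap: 0.4
clock: 14.3
tcp_pos: [532.7, 153.9, 178.9]
tool_rot: [-3.127, 0.305, 0.0]
force: [0.2, -0.4, 0.1]
finger_gap: 0.4
clock: 14.47
tcp_pos: [532.9, 154.9, 178.8]
tool_rot: [3.124, -0.304, -0.001]
force: [-0.8, -5.7, -0.3]
finger_gap: 0.2
pinpoint lever_pivot 0.67 [531.5 159.6 101.1]
pinpoint lever_tip 0.9 [536.7 176.  184.5]
pinpoint loop_bar 0.57 [540.5 201.3 199.1]
pinpoint push_face 0.52 [559.  263.4  52.9]
pinpoint lever_pivot 0.71 [530.5 159.8  99.1]
pinpoint lever_tip 0.7 [536.7 176.6 181.2]
pinpoint loop_bar 0.72 [535.3 174.3 181.1]
pinpoint loop_bar 0.72 [4.275e+02 2.631e+02 4.000e-01]
pinpoint push_face 0.71 [553.2 264.3  49.8]
pinpoint keeper_seat 0.58 [539.3 213.  100.8]
```

View pics/scene6c.png

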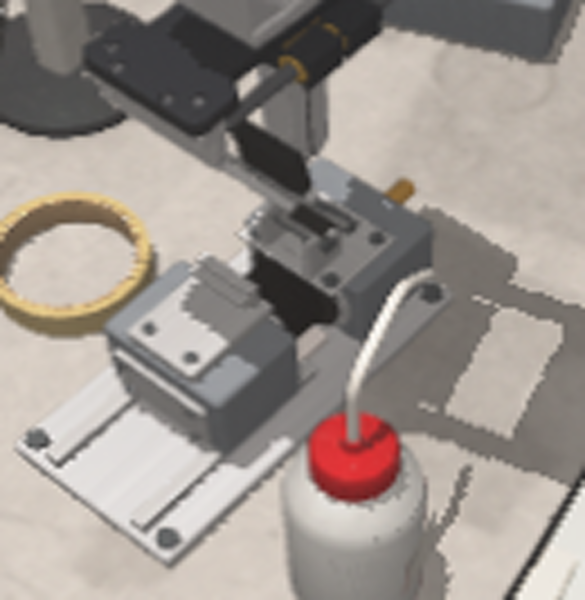

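```bash
sed -i 's/O=np.array(\[542.,209.5,0\])/O=np.array([543.7,208.,0])/' h.py
python3 -m handwheel '[[[0,15,0,0,0,0],[0,10,-15,0,0,0],[0,0,-30,0,0,0],[0,0,-30,0,0,0],[0,0,-10,0,0,0],[24,-15,0,0,0,0],[24,-30,0,0,0,0],[0,-27,0,0,0,0],[0,0,0,0,0,0],[0,0,0,0,0,0]]]'
python3 - <<'E'
from h import *
go([48,-8,216])
p=viewer.get_image("side"); save(p,"side7")
cv2.imwrite("pics/side7c.png",cv2.resize(p["image"][110:250,180:320,::-1],None,fx=4.2,fy=4.2,interpolation=cv2.INTER_CUBIC))
q=viewer.get_image("scene"); save(q,"scene7")
cv2.imwrite("pics/scene7c.png",cv2.resize(q["image"][190:340,170:300,::-1],None,fx=4.5,fy=4,interpolation=cv2.INTER_CUBIC))
k=viewer.get_image("wrist"); save(k,"wrist7")
for k in (p,q,k): find(k,["lever_pivot","lever_tip","loop_bar","keeper_seat"])
E
```

```text
clock: 15.9
tcp_pos: [589.0, 193.7, 262.8]
tool_rot: [-3.127, 0.302, 0.003]
force: [-0.1, -0.2, 0.4]
finger_gap: 0.4
tcp fixture [ 47.3  -5.  262.8] shift tool [ 0.8  3.  46.8]
tool in fixture
 [[ 1.     0.008 -0.002]
 [ 0.008 -1.    -0.   ]
 [-0.002 -0.    -1.   ]] force fix [-0.1 -0.3  0.4] t 15.9 gap 0.3960674113498094
pinpoint lever_pivot 0.91 [534.9 156.7 100.3]
pinpoint lever_pivot 0.34 [537.4 175.4 183.2]
pinpoint lever_tip 0.94 [536.7 172.3 183.1]
pinpoint lever_tip 0.62 [684.9 -85.6  -0. ]
pinpoint loop_bar 0.76 [539.3 200.3 200.6]
pinpoint keeper_seat 0.58 [545.9 218.6  98.4]
pinpoint lever_pivot 0.68 [530.6 158.6  98.3]
pinpoint lever_pivot 0.61 [534.5 172.5 182.5]
pinpoint lever_tip 0.68 [537.9 175.9 181.9]
pinpoint loop_bar 0.67 [534.7 202.  199.2]
pinpoint keeper_seat 0.78 [541.2 213.2 101.3]
pinpoint lever_tip 0.89 [534.1 171.1 182.7]
pinpoint loop_bar 0.53 [533.5 170.9 183.3]
pinpoint keeper_seat 0.94 [540.8 215.6  98.8]
pinpoint keeper_seat 0.61 [554.  264.2  51.5]
```

View pics/scene7c.png

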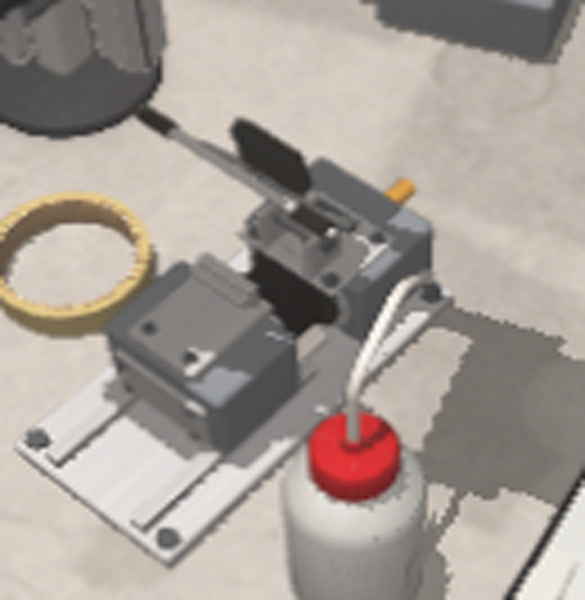

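View pics/wrist7.png

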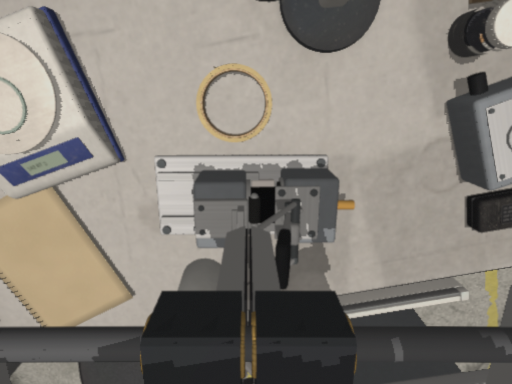

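```bash
python3 -m handwheel '[[[0,0,30,0,0,0],[0,0,17,0,0,0],[0,-2,6,0,0,0],[0,-3,6,0,0,0],[0,-4,6,0,0,0],[0,-4,6,0,0,0],[0,-4,6,0,0,0],[0,-4,7,0,0,0],[0,-4,7,0,0,0],[0,-3,7,0,0,0]]]'
python3 - <<'E'
from h import *
go([48,20,150])
q=viewer.get_image("scene"); save(q,"scene8")
cv2.imwrite("pics/scene8c.png",cv2.resize(q["image"][190:340,170:300,::-1],None,fx=4.5,fy=4,interpolation=cv2.INTER_CUBIC))
find(q,["lever_pivot","lever_tip","loop_bar","keeper_seat"])
p=viewer.get_image("side"); save(p,"side8")
cv2.imwrite("pics/side8c.png",cv2.resize(p["image"][110:250,180:320,::-1],None,fx=4.2,fy=4.2,interpolation=cv2.INTER_CUBIC))
find(p,["lever_pivot","lever_tip","loop_bar","keeper_seat"])
E
```

```text
clock: 17.48
tcp_pos: [594.8, 220.7, 165.5]
tool_rot: [-3.127, 0.304, -0.001]
force: [-0.2, 3.3, 1.1]
finger_gap: 0.2
tcp fixture [ 47.6  22.6 165.5] shift tool [ 0.4  2.7 15.5]
tool in fixture
 [[ 1.     0.006  0.   ]
 [ 0.006 -1.     0.   ]
 [ 0.    -0.    -1.   ]] force fix [-0.8  3.2  1.1] t 17.4833 gap 0.1758307022049204
pinpoint lever_pivot 0.64 [530.4 159.7  98. ]
pinpoint lever_tip 0.7 [531.  151.3 182.5]
pinpoint lever_tip 0.26 [544.6 226.1 151.6]
pinpoint loop_bar 0.63 [544.5 226.8 150.8]
pinpoint keeper_seat 0.87 [541.2 211.2 103.7]
pinpoint lever_pivot 0.66 [534.1 159.   99.2]
pinpoint lever_tip 0.67 [534.4 148.  184.3]
pinpoint loop_bar 0.5 [545.3 229.7 140.3]
pinpoint keeper_seat 0.58 [544.1 219.5  99. ]
pinpoint keeper_seat 0.56 [532.6 161.8 103.3]
```

View pics/scene8c.png

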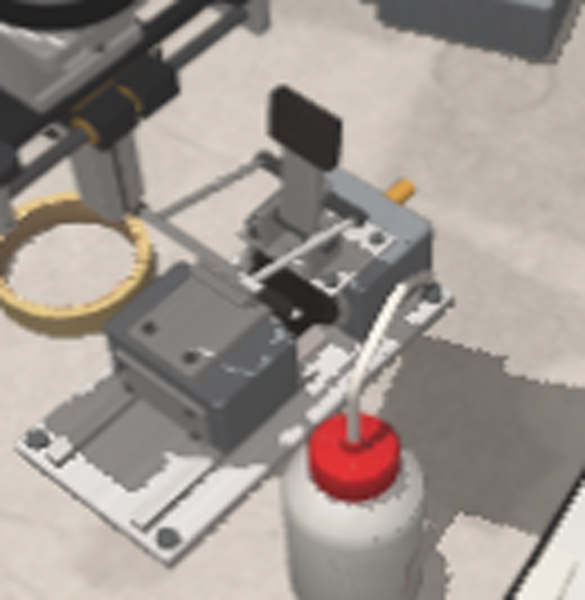

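View pics/side8c.png

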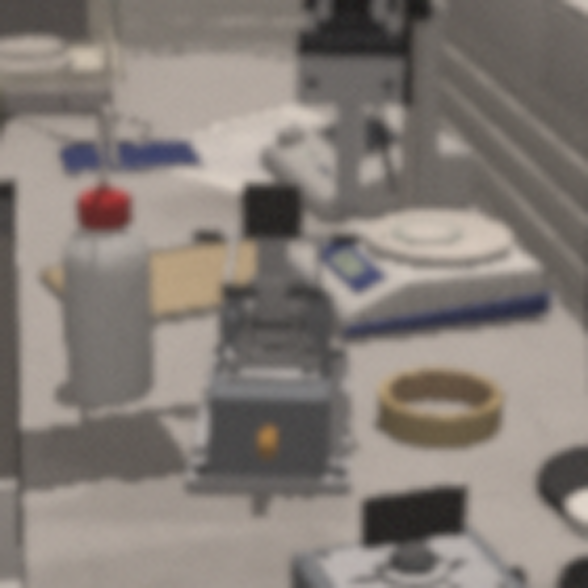

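```bash
python3 -m handwheel '[[[0,0,-10,0,0,0],[0,0,-30,0,0,0],[0,0,-40,0,0,0],[0,0,-40,0,0,0],[-24,30,0,0,0,0],[-24,30,0,0,0,0],[0,38,0,0,0,0],[0,30,0,0,0,0],[0,0,0,0,0,0],[0,0,0,0,0,0]]]'
python3 - <<'E'
from h import *
go([0,-106,180])
q=viewer.get_image("scene"); save(q,"scene9")
cv2.imwrite("pics/scene9c.png",cv2.resize(q["image"][190:340,170:300,::-1],None,fx=4.5,fy=4,interpolation=cv2.INTER_CUBIC))
p=viewer.get_image("wrist"); save(p,"wrist9")
for k in (q,p): find(k,["lever_pivot","lever_tip","loop_bar","keeper_seat"])
E
```

```text
clock: 18.82
tcp_pos: [522.9, 102.6, 287.2]
tool_rot: [-3.126, 0.309, -0.003]
force: [-0.6, -0.1, -0.4]
finger_gap: 0.4
tcp fixture [   0.6 -107.4  287.2] shift tool [ -0.8  -1.3 107.2]
tool in fixture
 [[ 1.     0.003  0.002]
 [ 0.003 -1.     0.   ]
 [ 0.002 -0.    -1.   ]] force fix [-0.6 -0.3 -0.4] t 18.8167 gap 0.4243203452000938
pinpoint lever_pivot 0.82 [531.8 159.7  95.8]
pinpoint lever_tip 0.63 [529.5 150.4 181.5]
pinpoint loop_bar 0.73 [541.5 212.8 102.6]
pinpoint loop_bar 0.6 [541.7 226.5  96.7]
pinpoint keeper_seat 0.89 [538.6 214.9 101.2]
pinpoint lever_pivot 0.79 [536.8 155.9 103.2]
pinpoint lever_tip 0.71 [530.4 145.9 184. ]
pinpoint loop_bar 0.94 [542.9 221.2  96.8]
pinpoint keeper_seat 0.62 [541.7 213.7 102. ]
```

View pics/scene9c.png

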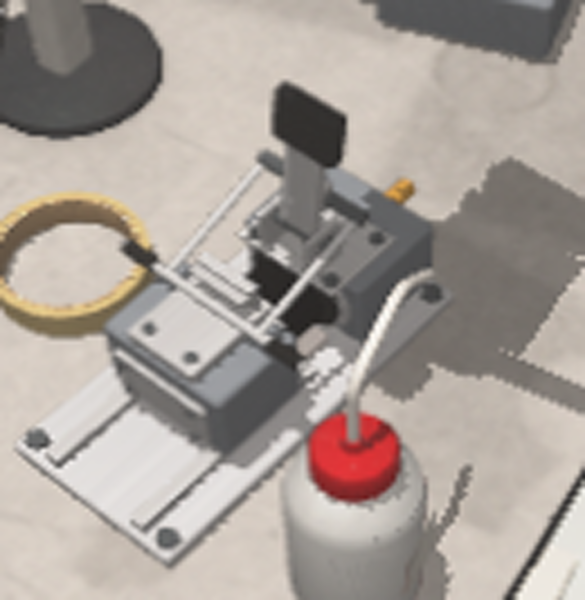

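View pics/wrist9.png

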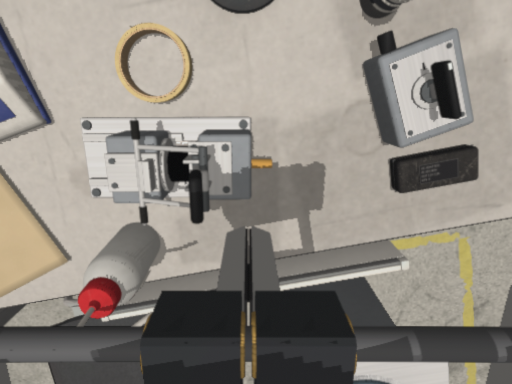

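```bash
python3 -m handwheel '[[[0,-26,0,0,0,0],[0,-26,0,0,0,0],[0,-25,0,0,0,0],[0,0,0,0,0,0],[0,0,32,0,0,0],[0,0,32,0,0,0],[0,0,32,0,0,0],[0,0,0,0,0,0],[0,8,0,0,0,0],[0,8,0,0,0,0]]]'
python3 - <<'E'
from h import *
go([0,-67,188])
E
```

```text
clock: 20.15
tcp_pos: [535.6, 163.1, 192.0]
tool_rot: [-3.127, 0.304, -0.004]
force: [-0.4, 2.8, -0.3]
finger_gap: 0.6
tcp fixture [  1.  -45.7 192. ] shift tool [-1.1 21.3  4. ]
tool in fixture
 [[ 1.     0.006  0.002]
 [ 0.006 -1.     0.001]
 [ 0.002 -0.001 -1.   ]] force fix [-1.   2.6 -0.3] t 20.15 gap 0.5981925489817626
```

```bash
python3 -m handwheel '[[[0,7,1,0,0,0],[0,7,1,0,0,0],[0,7,2,0,0,0],[0,7,3,0,0,0],[0,7,3,0,0,0],[0,6,3,0,0,0],[0,0,0,0,0,0]]]'
python3 - <<'E'
from h import *
go([0,-105,165])
q=viewer.get_image("scene"); save(q,"scene10")
cv2.imwrite("pics/scene10c.png",cv2.resize(q["image"][190:340,170:300,::-1],None,fx=4.5,fy=4,interpolation=cv2.INTER_CUBIC))
E
```

```text
clock: 20.73
tcp_pos: [526.3, 122.2, 176.4]
tool_rot: [3.126, -0.306, -0.002]
force: [0.0, -1.0, 1.3]
finger_gap: 0.4
tcp fixture [  0.  -87.5 176.4] shift tool [-0.1 17.5 11.4]
tool in fixture
 [[ 1.     0.005 -0.001]
 [ 0.005 -1.    -0.001]
 [-0.001  0.001 -1.   ]] force fix [ 0.2 -1.   1.3] t 20.7333 gap 0.4300997424754992
```

View pics/scene10c.png

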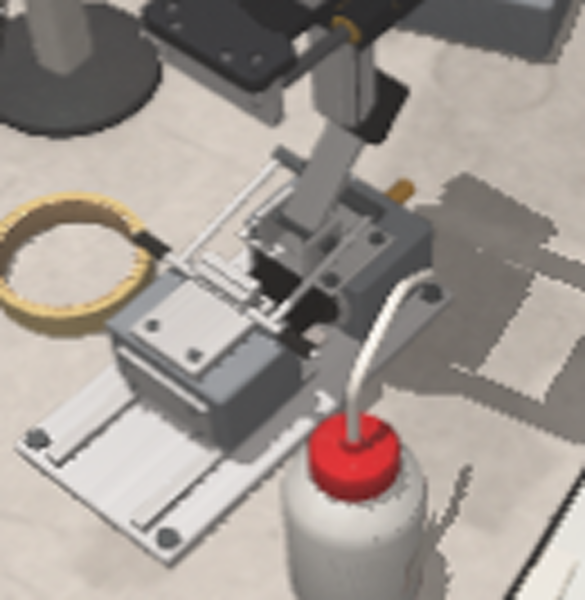

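```bash
python3 -m handwheel '[[[0,6,4,0,0,0],[0,6,4,0,0,0],[0,5,4,0,0,0],[0,5,6,0,0,0],[0,5,7,0,0,0],[0,3,6,0,0,0],[0,0,0,0,0,0]]]'
python3 - <<'E'
from h import *
go([0,-125,132])
q=viewer.get_image("scene"); save(q,"scene11")
cv2.imwrite("pics/scene11c.png",cv2.resize(q["image"][190:340,170:300,::-1],None,fx=4.5,fy=4,interpolation=cv2.INTER_CUBIC))
E
```

```text
clock: 21.37
tcp_pos: [519.9, 92.9, 144.2]
tool_rot: [3.125, -0.305, -0.004]
force: [-0.0, 0.3, 0.5]
finger_gap: 0.5
tcp fixture [  -0.5 -117.6  144.2] shift tool [ 0.5  7.4 12.2]
tool in fixture
 [[ 1.     0.005 -0.003]
 [ 0.005 -1.    -0.002]
 [-0.003  0.002 -1.   ]] force fix [-0.1  0.3  0.5] t 21.3667 gap 0.5175852582229121
```

View pics/scene11c.png

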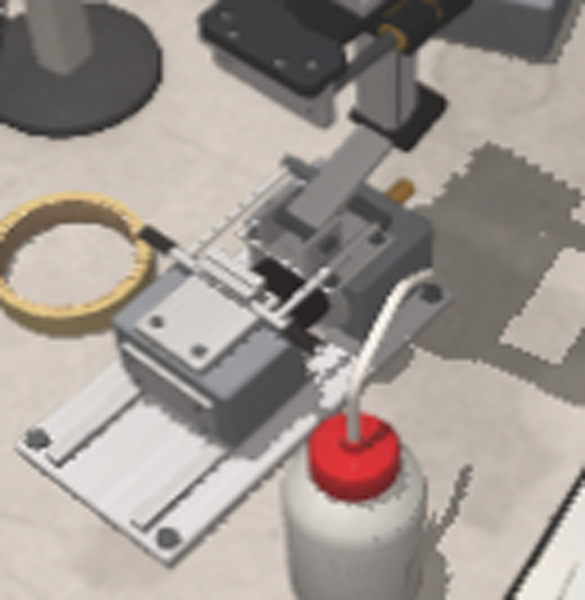

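```bash
python3 -m handwheel '[[[0,3,5,0,0,0],[0,3,6,0,0,0],[0,2,6,0,0,0],[0,2,6,0,0,0],[0,2,5,0,0,0],[0,0,4,0,0,0],[0,0,2,0,0,0],[0,0,0,0,0,0]]]'
python3 - <<'E'
from h import *
go([0,-130,108])
q=viewer.get_image("scene"); save(q,"scene12")
cv2.imwrite("pics/scene12c.png",cv2.resize(q["image"][190:340,170:300,::-1],None,fx=4.5,fy=4,interpolation=cv2.INTER_CUBIC))
E
```

```text
clock: 22.08
tcp_pos: [518.3, 81.8, 112.6]
tool_rot: [3.126, -0.304, -0.003]
force: [-4.3, -1.4, 5.6]
finger_gap: 0.2
tcp fixture [   0.2 -128.7  112.6] shift tool [-0.2  1.3  4.6]
tool in fixture
 [[ 1.     0.006 -0.002]
 [ 0.006 -1.    -0.001]
 [-0.002  0.001 -1.   ]] force fix [-3.9 -2.3  5.6] t 22.0833 gap 0.1847557202653886
```

View pics/scene12c.png

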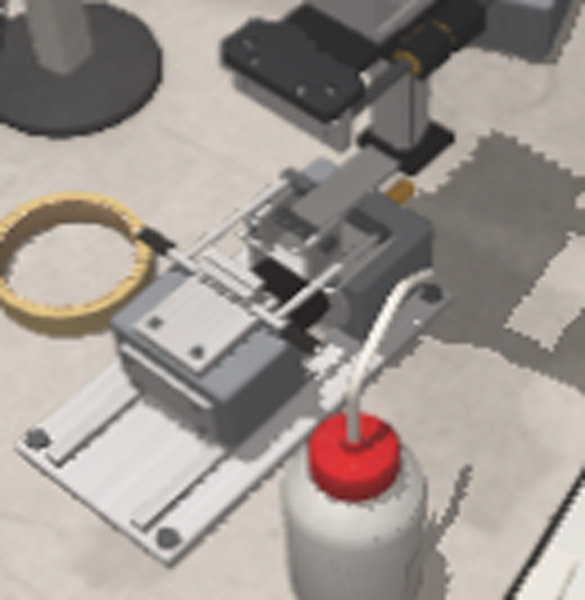

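Nearly flat; press a bit more until the stop shows in the force.

```bash
python3 -m handwheel '[[[0,0,2,0,0,0],[0,0,0,0,0,0]]]'; python3 -m handwheel '[[[0,0,2,0,0,0],[0,0,0,0,0,0]]]'; python3 -m handwheel '[[[0,0,2,0,0,0],[0,0,0,0,0,0]]]'
```

```text
clock: 22.3
tcp_pos: [518.5, 81.8, 112.4]
tool_rot: [3.126, -0.303, -0.003]
force: [-10.0, -2.1, 17.1]
finger_gap: 0.2
clock: 22.47
tcp_pos: [518.7, 81.8, 112.2]
tool_rot: [3.125, -0.303, -0.004]
force: [-15.3, -1.8, 28.1]
finger_gap: 0.8
clock: 22.63
tcp_pos: [518.8, 81.8, 112.0]
tool_rot: [3.125, -0.302, -0.005]
force: [-20.8, -0.7, 39.9]
finger_gap: 0.5
```

```bash
python3 -m handwheel '[[[0,0,-6,0,0,0],[0,0,-20,0,0,0],[0,0,-35,0,0,0],[0,0,-40,0,0,0],[0,0,-40,0,0,0],[0,0,-30,0,0,0],[0,0,0,0,0,0],[0,0,0,0,0,0]]]' 90 
python3 - <<'E'
from h import *
st()
p=viewer.get_image("wrist"); save(p,"wrist13")
q=viewer.get_image("scene"); save(q,"scene13")
cv2.imwrite("pics/scene13c.png",cv2.resize(q["image"][190:340,170:300,::-1],None,fx=4.5,fy=4,interpolation=cv2.INTER_CUBIC))
for k in (q,p):
  find(k,["lever_pivot","lever_tip","loop_bar","keeper_seat","key_grip","sample_jar","power_brick"])
E
```

```text
clock: 23.3
tcp_pos: [519.7, 82.1, 279.1]
tool_rot: [-3.127, 0.304, -0.007]
force: [1.3, -0.1, -0.4]
finger_gap: 50.3
clock 23.3
joints [-0.059 -0.099  1.807 -0.     1.43   1.706]
tcp_pos [519.724  82.137 279.087]
tool_rot [-3.127  0.304 -0.007]
force [ 1.295 -0.095 -0.423]
finger_gap 50.307
pinpoint lever_pivot 0.56 [529.3 158.8 100.4]
pinpoint lever_pivot 0.5 [ 569.5 -114.3   93.5]
pinpoint lever_tip 0.75 [516.5  78.9  96.1]
pinpoint lever_tip 0.21 [ 6.835e+02 -9.200e+01  5.000e-01]
pinpoint loop_bar 0.83 [539.4 213.  100.1]
pinpoint loop_bar 0.15 [542.1 207.4   2. ]
pinpoint keeper_seat 0.79 [538.6 206.  103.4]
pinpoint key_grip 0.54 [ 571.6 -111.6   93.2]
pinpoint sample_jar 0.7 [685.9 -88.9   3. ]
pinpoint sample_jar 0.19 [ 571.1 -113.6   93.6]
pinpoint power_brick 0.6 [ 461.4 -137.5   -0. ]
pinpoint lever_pivot 0.55 [537.7 154.1 102.6]
pinpoint lever_tip 0.6 [516.2  75.9  97.6]
pinpoint keeper_seat 0.69 [539.4 210.   99.3]
pinpoint key_grip 0.87 [ 567.  -112.1   92.1]
pinpoint power_brick 0.6 [ 464.5 -136.6   -1.5]
```

View pics/scene13c.png

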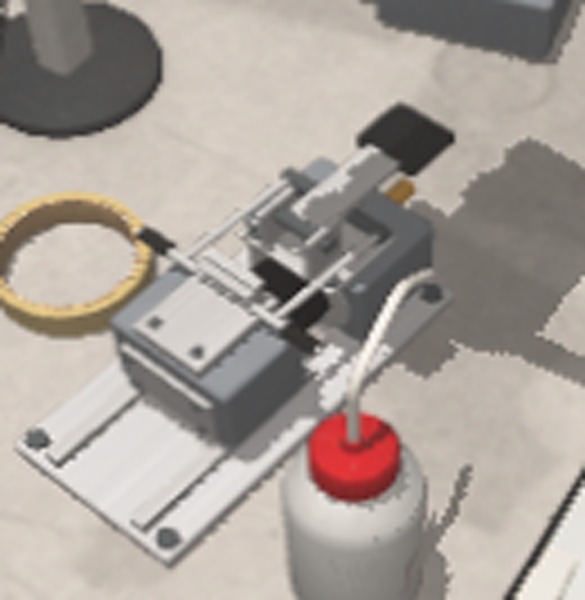

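View pics/wrist13.png

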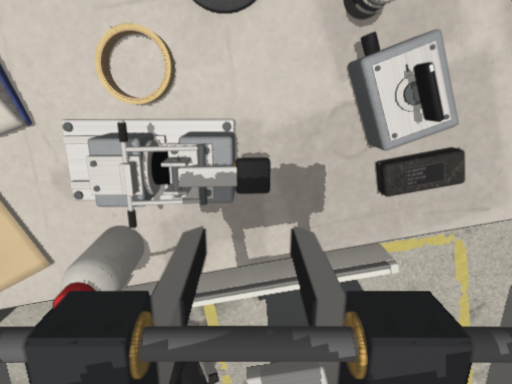

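```bash
python3 -m handwheel '[[[14,30,0,0,0,0],[14,30,0,0,0,0],[14,30,0,0,0,0],[14,30,0,0,0,0],[14,30,0,0,0,0],[16,30,0,0,0,0],[0,0,0,0,0,0],[0,0,0,0,0,0],[0,0,0,0,0,0]]]' 90
python3 - <<'E'
from h import *
st()
p=viewer.get_image("wrist"); save(p,"wrist14")
find(p,["key_grip","sample_jar","power_brick"])
ys,xs=np.mgrid[0:384:1,0:512:1]
q=np.c_[xs.ravel(),ys.ravel()]
m=(p["depth"].ravel()>0)
u=cv2.undistortPoints(q[m].astype(float).reshape(-1,1,2),np.array(p["mtx"],float),np.array(p["dist_coeffs"],float)).reshape(-1,2)
d=p["depth"].ravel()[m]
P=np.c_[u*d[:,None],d]; Rm=cv2.Rodrigues(np.array(p["rvec"],float))[0]; W=(P-np.array(p["tvec"]).ravel())@Rm
k=(W[:,2]>98)&(W[:,2]<125)&(np.hypot(W[:,0]-569,W[:,1]+112)<60)
Q=W[k]; print(k.sum(),Q.mean(0).round(1),Q.min(0).round(1),Q.max(0).round(1))
k2=k&(W[:,2]>106); Q=W[k2]
r=cv2.minAreaRect(Q[:,:2].astype(np.float32)); print(k2.sum(),r)
E
```

```text
clock: 24.85
tcp_pos: [568.1, -110.7, 276.9]
tool_rot: [-3.126, 0.305, 0.001]
force: [-0.9, 0.9, -0.0]
finger_gap: 90.6
clock 24.85
joints [-0.388  0.034  1.68   0.     1.427  1.377]
tcp_pos [ 568.125 -110.689  276.862]
tool_rot [-3.126e+00  3.050e-01  1.000e-03]
force [-0.907  0.923 -0.015]
finger_gap 90.609
pinpoint key_grip 0.86 [ 566.1 -114.3   89.4]
pinpoint sample_jar 0.93 [ 6.818e+02 -8.760e+01 -4.000e-01]
pinpoint sample_jar 0.49 [432.5 265.1   1. ]
pinpoint power_brick 0.91 [ 4.622e+02 -1.378e+02 -4.000e-01]
487 [ 571.7 -114.   108.5] [ 541.2 -122.2   98. ] [ 599.1 -105.3  112.3]
444 ((570.0693969726562, -113.92520141601562), (58.506614685058594, 8.962154388427734), 9.38379955291748)
```

View pics/wrist14.png

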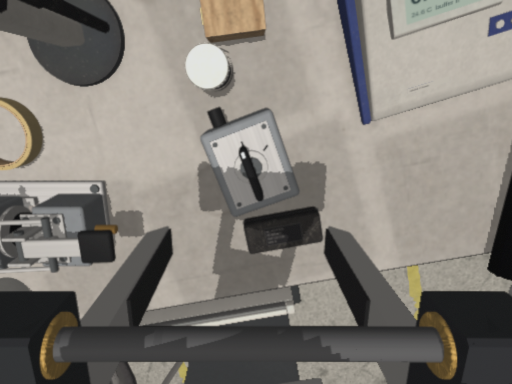

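```bash
python3 -m handwheel '[[[2.5,3,0,0,0,0],[0,0,30,0,0,-0.119],[0,0,30,0,0,-0.119],[0,0,30,0,0,-0.119],[0,0,20,0,0,0],[0,0,0,0,0,0],[0,0,0,0,0,0]]]' 60 30
python3 - <<'E'
from h import *
s=robot.read_state(); T=R.from_rotvec(s["tool_rot"]).as_matrix(); print(np.degrees(np.arctan2(T[1,0],T[0,0])))
st(); print("shift",T.T@(np.array([570.1,-113.9,91])-s["tcp_pos"]))
p=viewer.get_image("wrist"); save(p,"wrist15")
E
```

```text
clock: 25.63
tcp_pos: [569.7, -114.0, 166.4]
tool_rot: [-3.13, -0.256, 0.003]
force: [-0.5, -1.2, -0.5]
finger_gap: 60.0
9.33390815320993
clock 25.633
joints [-0.393  0.137  1.777 -0.     1.229  1.015]
tcp_pos [ 569.715 -114.042  166.428]
tool_rot [-3.13e+00 -2.56e-01  3.00e-03]
force [-0.501 -1.159 -0.491]
finger_gap 60.011
shift [5.32153403e-01 8.38162171e-05 7.54274681e+01]
```

View pics/wrist15.png

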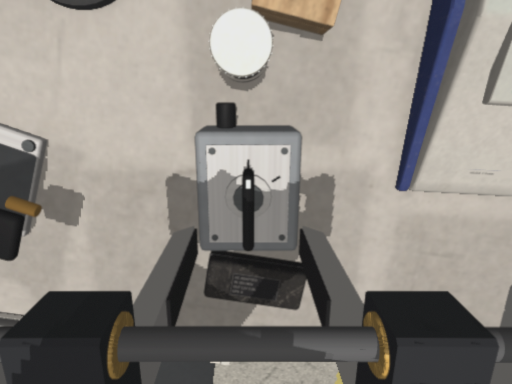

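```bash
python3 -m handwheel '[[[0,0,30,0,0,0],[0,0,30,0,0,0],[0,0,15,0,0,0],[0,0,0,0,0,0]]]'
python3 -m handwheel '[[[0,0,0,0,0,0],[0,0,0,0,0,0],[0,0,0,0,0,0],[0,0,0,0,0,0],[0,0,0,0,0,0],[0,0,0,0,0,0],[0,0,0,0,0,0],[0,0,0,0,0,0]]]' 0 35
```

```text
clock: 26.02
tcp_pos: [569.1, -114.0, 90.5]
tool_rot: [-3.13, -0.255, 0.005]
force: [-0.1, 0.6, 0.2]
finger_gap: 59.7
clock: 26.68
tcp_pos: [570.2, -114.4, 92.1]
tool_rot: [-3.131, -0.255, -0.0]
force: [0.2, 7.0, 3.4]
finger_gap: 10.1
```

```bash
python3 -m handwheel '[[[0,0,0,0,0,0],[0,0,0,0,0,0.1],[0,0,0,0,0,0.1],[0,0,0,0,0,0.1],[0,0,0,0,0,0.1],[0,0,0,0,0,0.1],[0,0,0,0,0,0.1],[0,0,0,0,0,0.1],[0,0,0,0,0,0.1],[0,0,0,0,0,0.1],[0,0,0,0,0,0.1],[0,0,0,0,0,0]]]'
python3 - <<'E'
from h import *
s=robot.read_state(); T=R.from_rotvec(s["tool_rot"]).as_matrix(); print(np.degrees(np.arctan2(T[1,0],T[0,0])),s["torque"])
st()
E
```

```text
clock: 27.68
tcp_pos: [569.5, -115.3, 92.1]
tool_rot: [2.868, -1.277, -0.002]
force: [-4.4, -3.1, 3.3]
finger_gap: 9.0
-48.01805485136 [-0.50395345  0.93955585  0.116974  ]
clock 27.683
joints [-0.394  0.231  1.819 -0.003  1.093  2.016]
tcp_pos [ 569.518 -115.318   92.122]
tool_rot [ 2.868e+00 -1.277e+00 -2.000e-03]
force [-4.39 -3.14  3.3 ]
finger_gap 8.978
```

```bash
for i in 1; do python3 -m handwheel '[[[0,0,0,0,0,0.06],[0,0,0,0,0,0.04],[0,0,0,0,0,0]]]'; python3 -c "
from h import *
s=robot.read_state(); T=R.from_rotvec(s['tool_rot']).as_matrix(); print(np.degrees(np.arctan2(T[1,0],T[0,0])),s['torque'])"; done
python3 -m handwheel '[[[0,0,0,0,0,0.04],[0,0,0,0,0,0]]]'; python3 -c "
from h import *
s=robot.read_state(); T=R.from_rotvec(s['tool_rot']).as_matrix(); print(np.degrees(np.arctan2(T[1,0],T[0,0])),s['torque'])"
python3 -m handwheel '[[[0,0,0,0,0,0.04],[0,0,0,0,0,0]]]'; python3 -c "
from h import *
s=robot.read_state(); T=R.from_rotvec(s['tool_rot']).as_matrix(); print(np.degrees(np.arctan2(T[1,0],T[0,0])),s['torque'])
p=viewer.get_image('wrist'); save(p,'wrist16')"
```

```text
clock: 27.93
tcp_pos: [569.4, -115.4, 92.2]
tool_rot: [2.802, -1.415, -0.002]
force: [-5.2, -3.2, 3.7]
finger_gap: 8.7
-53.568283729347364 [-0.57422483  1.05485426  0.11202775]
clock: 28.1
tcp_pos: [569.4, -115.5, 92.1]
tool_rot: [2.774, -1.468, -0.002]
force: [-4.3, -3.1, 2.9]
finger_gap: 8.7
-55.78537343832218 [-0.55579794  0.95951177  0.49943574]
clock: 28.27
tcp_pos: [569.4, -115.5, 92.2]
tool_rot: [2.744, -1.523, -0.001]
force: [-5.2, -4.6, 3.6]
finger_gap: 9.6
-58.041760794547436 [-0.52387851  0.96367365  0.67284649]
```

View pics/wrist16.png

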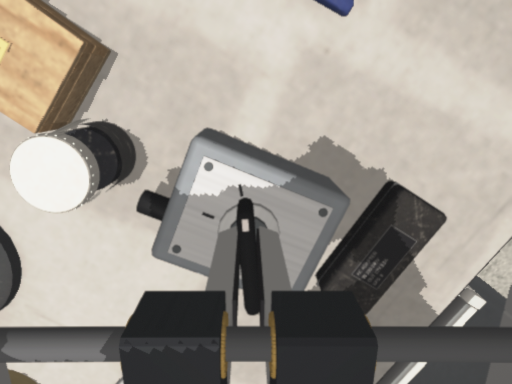

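The key points at the start mark (240,190) and the torque has jumped from 0.11 to 0.67 N m, so it is on the stop. Letting go.

```bash
python3 -m handwheel '[[[0,0,0,0,0,0],[0,0,0,0,0,0],[0,0,0,0,0,0],[0,0,0,0,0,0],[0,0,0,0,0,0],[0,0,0,0,0,0],[0,0,0,0,0,0],[0,0,0,0,0,0],[0,0,0,0,0,0],[0,0,0,0,0,0],[0,0,0,0,0,0],[0,0,0,0,0,0]]]' 94
python3 -m handwheel '[[[0,0,-10,0,0,0],[0,0,-25,0,0,0],[0,0,-35,0,0,0],[0,0,-40,0,0,0],[0,0,-40,0,0,0],[0,0,-40,0,0,0],[0,0,0,0,0,0],[0,0,0,0,0,0],[0,0,0,0,0,0]]]'
python3 - <<'E'
from h import *
st()
p=viewer.get_image("wrist"); save(p,"wrist17")
q=viewer.get_image("scene"); save(q,"scene17")
cv2.imwrite("pics/scene17c.png",cv2.resize(q["image"][150:350,170:340,::-1],None,fx=3.2,fy=2.9,interpolation=cv2.INTER_CUBIC))
for k in (q,p): find(k,["lever_tip","loop_bar","keeper_seat","key_grip","wash_bottle","tape_roll","sample_jar","power_brick"])
ys,xs=np.mgrid[0:384:1,0:512:1]
a=np.c_[xs.ravel(),ys.ravel()]; m=(p["depth"].ravel()>0)
u=cv2.undistortPoints(a[m].astype(float).reshape(-1,1,2),np.array(p["mtx"],float),np.array(p["dist_coeffs"],float)).reshape(-1,2)
d=p["depth"].ravel()[m]
P=np.c_[u*d[:,None],d]; Rm=cv2.Rodrigues(np.array(p["rvec"],float))[0]; W=(P-np.array(p["tvec"]).ravel())@Rm
k=(W[:,2]>104)&(W[:,2]<125)&(np.hypot(W[:,0]-569,W[:,1]+112)<60)
print(cv2.minAreaRect(W[k][:,:2].astype(np.float32)))
E
```

```text
clock: 29.32
tcp_pos: [570.2, -114.5, 92.0]
tool_rot: [-2.744, 1.53, -0.0]
force: [-0.5, -0.1, 0.6]
finger_gap: 86.0
clock: 30.07
tcp_pos: [569.8, -114.4, 281.9]
tool_rot: [2.744, -1.53, -0.0]
force: [1.2, 0.4, -0.4]
finger_gap: 93.9
clock 30.067
joints [-0.393  0.037  1.669 -0.     1.436  2.195]
tcp_pos [ 569.838 -114.377  281.899]
tool_rot [ 2.744 -1.53  -0.   ]
force [ 1.248  0.413 -0.416]
finger_gap 93.901
pinpoint lever_tip 0.72 [516.4  78.3  99.1]
pinpoint loop_bar 0.54 [541.1 214.   99.2]
pinpoint keeper_seat 0.77 [537.4 208.7 101.4]
pinpoint key_grip 0.52 [ 568.8 -114.4   93.1]
pinpoint wash_bottle 0.95 [427.7 265.7   1.8]
pinpoint tape_roll 0.55 [662.2 195.8  -1. ]
pinpoint tape_roll 0.24 [ 571.3 -116.    93.5]
pinpoint sample_jar 0.88 [685.1 -88.8   1.5]
pinpoint power_brick 0.91 [ 458.6 -134.3   -4.5]
pinpoint lever_tip 0.86 [516.7  73.3  96.5]
pinpoint key_grip 0.73 [ 568.6 -113.2   91.2]
pinpoint tape_roll 0.78 [660.1 188.8  -1.6]
pinpoint tape_roll 0.59 [ 567.3 -112.9   91.1]
pinpoint sample_jar 0.85 [680.5 -89.    1.6]
pinpoint power_brick 0.95 [ 461.1 -139.4    0.6]
((569.8296508789062, -114.58885192871094), (58.880313873291016, 9.277702331542969), 8.911185264587402)
```

View pics/scene17c.png

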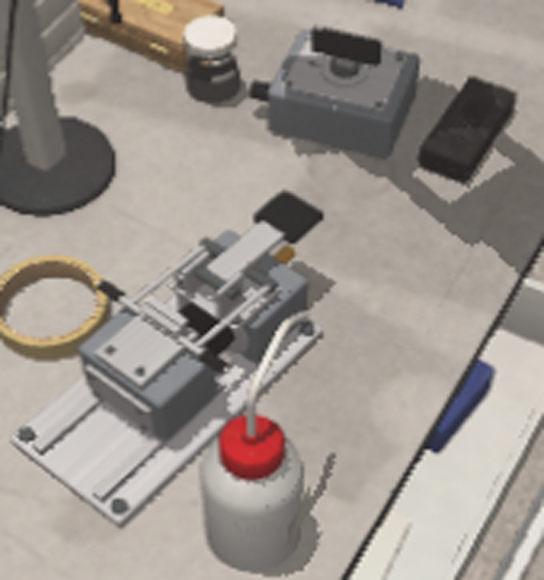

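View pics/wrist17.png

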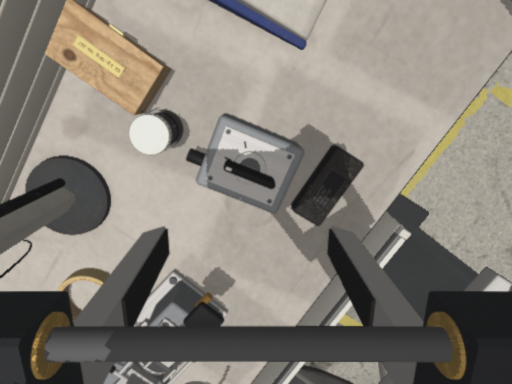

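The latch is clamped and flat, and the loop bar sits in the keeper. The key is back at 8.9°, against 9.4° before I turned it. The bottle, tape, jar and brick stand where they were, and the gripper is clear of everything.

```bash
python3 -c "
from bench import sign_off
print(sign_off())"
```

```text
the job is handed in; nothing more can be done
None
```

The leak tester is clamped, the pump key was turned to start and has sprung back to run, and the job is handed in at about 30 s. I did it in this order:

1. **Carriage:** I pushed it up to the ring until the seal answered with about 8 N.
2. **Lever forward:** I swung it forward until it met its stop, at about 6 N.
3. **Loop:** I pushed its thumb piece down from above, and it dropped over the keeper.
4. **Lever back:** I pushed it past centre onto its back stop.
5. **Key:** I gripped it and turned it clockwise to the stop, where the torque jumped from 0.11 to 0.67 N m. Then I let go.

**Last checks:**
- The lever lies flat, with its tip at about 97 mm, and the loop bar is at the keeper seat.
- The carriage stands about 4 mm further in than where it touched the ring.
- The key reads 8.9°, against 9.4° before turning.
- The bottle, tape, jar and brick are where they were, within measuring error.
- The gripper was open and clear of everything at hand-in.

**Not as clean as it could have been:**
- Pushing the loop down swung the lever back to about 0.3 rad, so the loop hooked with the lever there and not at 0. I saw the bar beyond and below the lip before clamping.
- The fingertips pressed the lever's back stop with up to about 40 N vertically (45 N in all) for a moment. That is above the 40 N figure given for the arm and gripper body, although it was the fingertips that pressed.

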